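# Shut a shielded test box and lock its spring bolt

## Task

Shut the shielded test box on the bench: swing its lid down over the board, then slide the spring-loaded bolt away from you onto the lid until you feel it meet its rubber stop, and, holding it there, turn its black-knobbed handle all the way down into the notch of the brass plate, so that it stays locked when you let go. Work the bolt by feel, without forcing it against its stop or the brass plate (anything like 15 N against them is too much), and leave the three vials standing where they are.

Things in the scene. Friction and masses are not known exactly. Their poses are not given: they have to be found in the camera images.
- enclosure: grey-blue metal test box with aluminium top, 222 x 190 x 85 mm high (x = -116 to 106, y = -95 to 95, z = 0 to 85 mm), fixed to the bench. Origin on its underside; x points from its front (robot side) to its hinged back, y to its left, z up. The top from x = -116 to -12 mm is a fixed deck at z = 85 mm that carries the bolt; the lid covers the rest.
- lid (a joint): lid angle, rad: 0 = shut flush with the deck (gasket squeezed), positive = free edge raised. Starts at 0.75 to 1.15; a stiff hinge (0.16 N m) holds it where it is left. Pushed shut and let go it rests at about 0.02 on the springy gasket (some 5 N to squeeze flush at the edge); the bolt then wedges it down flush. With the bolt across it cannot close.
- lid_hinge (a point): centre of the lid's hinge line, which runs along the box's y at x = 100, z = 85 mm. The lid panel is 3 mm thick, 110 mm from hinge to free edge and 189 mm wide.
- lid_edge (a point): point on the lid's outer face, 13 mm behind its free edge, 45 mm left (+y) of the bolt line: a free flat place to push (x = 3, y = 45, z = 85 mm of the box when shut). On the bolt line (y = 0) the lid carries a steel strike pad 12 mm high, with a lead-in ramp, and a staple rising 30 mm above the lid.
- bolt (a joint): how far the bolt has slid, m: 0 = drawn back (start), positive = along the box's +x onto the lid. A spring pulls it back with 3 N at 0, 6.5 N at 0.054; with friction, and its nose wedging the lid down from 0.013 to 0.021, it takes 4 to 9 N to move. Let go with its handle out of the notch, it springs back. Its collar meets the rubber stop (10 N for each mm) at a hidden place from 0.028 to 0.054.
- bolt_axis (a point): point on the axis of the bolt, a steel bar of 12 mm diameter along the box's x: x = -91, y = 0, z = 103 mm of the box (18 mm above the deck), where the handle stem stands while the bolt is drawn back. Fixed to the box.
- bolt_handle (a joint): angle of the bolt's handle about the bolt axis, rad: 0 = straight up, positive = turned to the box's right (-y), 1.5 = lying level (fully down, its end stop). Starts at -0.15 to 0.25; stays where it is left (0.04 N m). Behind the notch the brass plate's rim stops it at about 0.75.
- bolt_knob (a point): centre of the black ball knob, 16 mm diameter, at the end of the 8 mm thick handle stem, 46 mm from the bolt axis. It can be pinched from either side or pushed, and it pivots in a light grip.
- bolt_base: the bolt's steel base and two guides on the deck (origin as the box's) with the brass notch plate, clamped by screws through slots anywhere within 26 mm along x. Its rim runs right of the bolt, 14 to 18 mm from the axis, 10 mm higher. The notch is 12 mm wide, down to level: with the collar touching the rubber stop the stem is mid-notch, 2 mm free either side. End leg and guides rise 10 mm above the axis.
- vial_1: capped sample vial with brown body and black cap, 27 mm diameter, 66 mm high, standing; origin at the centre of its base.
- vial_2: capped sample vial, white with white cap, 27 mm diameter, 66 mm high, standing; origin at the centre of its base.
- vial_3: capped sample vial, white with blue cap, 27 mm diameter, 66 mm high, standing; origin at the centre of its base.

How it is judged:
On the way, in this order (a step that is already met when the one before it is completed fails the run):
1. the lid is down on its gasket (within 0.06 rad) while the bolt is still drawn back (under 10 mm) (value of joint lid below 0.06 rad and value of joint bolt below 0.01 m), for 0.2 s.
2. the bolt is across onto the lid (over 20 mm) with its handle still up out of the notch (under 0.9 rad) (value of joint bolt above 0.02 m and value of joint bolt_handle below 0.9 rad and value of joint lid below 0.03 rad), for 0.1 s.
At the end, for the whole second after the job is handed in: The lid is pressed down flush (within 0.02 rad), the bolt stays across (over 20 mm) by itself with its handle turned fully down into the notch (over 1.2 rad) and at rest, and the vials stand where they stood (value of joint lid below 0.02 rad and value of joint bolt above 0.02 m and value of joint bolt_handle above 1.2 rad and velocity of joint bolt between -0.01 and 0.01 m/s); the robot touches nothing.
It fails at once if the bolt, or the robot, is forced against the rubber stop, the brass notch plate or the bolt's base with more than 15 N (contact force between bolt_base and anything else above 15 N).
It fails at once if a vial is moved by more than 30 mm or knocked over (distance of any of vial_1, vial_2, vial_3 from where it was at the start of the episode above 0.03 m or angle between any of vial_1, vial_2, vial_3's own z axis and vertical above 0.5 rad).
It also fails if it takes over 58 s, if anything falls off the work surface, if the arm or the gripper's body presses on something with over 40 N, if the wrist force passes 120 N, or if a joint passes its speed limit or range.

## Robot

A 7-joint arm with a two-finger parallel gripper is mounted at the origin on the work surface; the furniture and walls round the work are solid. World frame = base frame: x ahead of the robot, y to its left, z up, the work surface at z = 0. Lengths are in m, angles in rad, forces in N, time in s.
With the tool pointing down it reaches from about 0.4 to 0.875 m from the base axis. Payload 19.3 kg.
Tool frame: the origin (TCP) lies at the very end of the fingers, on their centre line; the grasp point (between the pads) lies 19 mm behind it; x points along the fingers, y is the direction in which the jaws open and shut, and the axes are right-handed (so a half turn about x gives the same grasp; the last joint's range is limited). The gripper opens to 85 mm and grips with 20 to 120 N. Pads are 22 mm wide; open, the fingers measure 114 mm over their backs; the gripper's body (76 mm by 85 mm) begins 54 mm behind the grasp point. The pads swing forward as they close: fully open they stand 13 mm farther back than shut.
Start: joints at [1.254, 0.521, -0.036, 1.599, 0.021, 1.021, -0.113], TCP at [0.153, -0.606, 0.231] pointing down, gripper open.
Joint ranges: [-2.91, 2.91], [-0.3, 2.13], [-1.5, 1.42], [0.17, 2.43], [-1.26, 4.41], [0.16, 1.93], [-2.52, 2.52]. Speed limits (rad/s): [1.89, 1.89, 2.39, 2.39, 3.01, 3.01, 3.01].

## Interface

Orientations are given as a 3x3 rotation matrix whose columns are the frame's x, y, z axes.
In Python, from cell import get_obs, viewer, manip, find_in, regions_of, spot_point gives the robot as it stands. The module is installed in compiled form; this text tells all that it offers.
- The arm moves only by the tool jog_arm, never from a script. Its argument "increments" is a list of rows, each an object of numbers: "x", "y", "z": the shift along the tool's x, y, z in m; "spin": the turn about the tool's x in degrees; "gripper": the finger opening in m, from 0 to 0.0854. A call has exactly 10 rows; each row is the pose to reach, as a shift and turn from the pose commanded when the call began, along the tool's axes at that moment; what a row does not reach only later rows make up. A row lasts 1/10 s, in which the tool goes at most 50 mm and 8.59 degrees, less where a joint would pass 70% of its speed; a pose out of reach is approached as far as the arm can. A call with a gripper value outside its range is refused whole. The fingers move at their own pace and stop on an object; "squeeze" is the grip in N (left out, the last holds). Time passes only in rows, so rows that repeat a pose let the fingers close, or fill a call up. It gives the time, the measured TCP pose, the force and the opening at its end, in the units of the state.
- get_obs(): the state, without advancing time (a new reading comes with each control period).
- viewer.snapshot(name): name is "side" or "top" or "wrist"; returns a dict with "img" (480x640x3 uint8, blue, green, red), "range_z" (480x640 float32, m along the optical axis (not along the pixel's ray), 0 where there is no reading), "vertical_fov" (degrees; the focal length in pixels is half the picture's height over the tangent of half this angle, whatever the lens; pixels are square), "cx", "cy" (the principal point, pixels), "R" (3x3) and "t" (3): a world point X has camera coordinates R X + t; the wrist camera has in their place "hand_eye" (4x4, takes a point from camera to tool coordinates, whose origin is the TCP and whose axes are the tool frame's). Camera axes: x right, y down, z forward; pixel columns grow to the right and rows downward; lengths in m; the calibration is good to about 2 mm. A picture is of the moment at which its call begins: read the wrist's pose just before it.
- manip.close_job(): hands the job in, once; it reports no verdict.
Trained networks look in the newest picture that a camera, given by its name, has taken for a name from the list of things; names that differ only in an ending like _2 or _b are one class to them, and where a whole thing is asked for, a point or a joint stands for the part that bears it (a point fixed in the world has none). Each returns a list of dicts, best first, with "conf" (0 to 1); they miss things now and then, are a little off and sometimes report something else, mostly with a low value. They report only what shows in the picture. A call takes as long as a camera call.
- find_in(query, camera): "centre" ([x, y, z] in m, in world coordinates, good to about 4 mm: the middle of the surface that is visible of it).
- regions_of(query, camera): "mask" (480x640 bool, what is visible of it).
- spot_point(query, camera): "centre" ([x, y, z] in m, in world coordinates, good to about 4 mm: a listed point, or the origin of a listed thing).
The state is a dict: "clock": time; "joint_positions": joint angles; "joint_vel": joint speeds; "joint_efforts": joint torques, N m; "eef_pos": TCP position; "ee_rot": TCP orientation; "force": force on the tool from outside, world axes, zero at the start; "wrist_torque": the same for the moment, N m; "opening": finger opening in m.
Only numpy, scipy, OpenCV 4.12 (cv2) and the standard library are available. Lean on these libraries where they do the work, as an engineer would, in place of code of your own. Each camera call takes 0.05 s, during which the arm holds its last target. There are 200 camera calls.

## Working session

There is one attempt and no reset: what is moved stays moved. The work goes in short steps, Python scripts to look and compute and a tool call to move; the robot and the scene stay as the last step left them, time stands still between calls to the robot, and variables do not carry over. Pictures are saved under pics/ and viewed, and the job is handed in when it is done.

Besides the shell and the picture viewer there is one more tool, called as name([rows], argument=value, ...), one row to a line, values as JSON. jog_arm: Moves the arm, as the interface text tells. Its arguments: {"type":"object","properties":{"increments":{"type":"array"},"squeeze":{"type":"number"}},"required":["increments"]}

```bash
mkdir -p pics
cat > h.py <<'E'
import numpy as np, cv2
from cell import get_obs, viewer, manip, find_in, regions_of, spot_point
np.set_printoptions(precision=4,suppress=True)
def state():
    o=get_obs(); print('t',round(o['clock'],2),'p',o['eef_pos'],'F',o['force'],'op',round(o['opening'],4)); return o
def spots(cam,names):
    for n in names:
        for r in spot_point(n,cam)[:3]: print(cam,n,np.round(r['centre'],4),round(r['conf'],2))
E
python3 - <<'E'
from h import *
o=state(); print(o['ee_rot'])
for c in ['side','top']:
    s=viewer.snapshot(c); cv2.imwrite(f'pics/{c}0.png',s['img'])
    spots(c,['enclosure','lid_hinge','lid_edge','bolt_axis','bolt_knob','bolt_base','vial_1','vial_2','vial_3'])
print(get_obs()['clock'])
E
```

```text
t 0.0 p [ 0.1526 -0.6057  0.2307] F [ 0.665   0.2151 -0.0984] op 0.0855
[[-0.0004  0.2443 -0.9697]
 [ 0.0011 -0.9697 -0.2443]
 [-1.     -0.0011  0.0001]]
side enclosure [ 0.5956 -0.2168  0.002 ] 0.87
side lid_hinge [ 0.6892 -0.187   0.0845] 0.56
side lid_edge [ 0.6179 -0.1617  0.1616] 0.83
side lid_edge [ 0.6879 -0.1864  0.0847] 0.23
side bolt_axis [ 0.5038 -0.2435  0.1034] 0.81
side bolt_knob [ 0.5074 -0.2446  0.1457] 0.59
side vial_1 [0.3645 0.1157 0.0024] 0.93
side vial_1 [ 0.3924  0.0839 -0.0002] 0.73
side vial_1 [ 0.4063  0.1398 -0.0023] 0.58
side vial_2 [0.3645 0.1157 0.0024] 0.93
side vial_2 [ 0.3924  0.0839 -0.0002] 0.73
side vial_2 [ 0.4063  0.1398 -0.0023] 0.58
side vial_3 [0.3645 0.1157 0.0024] 0.93
side vial_3 [ 0.3924  0.0839 -0.0002] 0.73
side vial_3 [ 0.4063  0.1398 -0.0023] 0.58
top enclosure [ 0.5897 -0.2132  0.0019] 0.63
top lid_hinge [ 0.6858 -0.1851  0.0898] 0.89
top lid_edge [ 0.6165 -0.1611  0.1617] 0.83
top bolt_axis [ 0.5061 -0.2434  0.1016] 0.78
top bolt_knob [ 0.5091 -0.2478  0.1491] 0.45
top bolt_base [ 0.5929 -0.2167  0.0032] 0.81
top vial_1 [0.4091 0.1408 0.001 ] 0.59
top vial_1 [ 0.4003  0.0831 -0.0009] 0.57
top vial_1 [ 0.3588  0.1204 -0.0012] 0.52
top vial_2 [0.4091 0.1408 0.001 ] 0.59
top vial_2 [ 0.4003  0.0831 -0.0009] 0.57
top vial_2 [ 0.3588  0.1204 -0.0012] 0.52
top vial_3 [0.4091 0.1408 0.001 ] 0.59
top vial_3 [ 0.4003  0.0831 -0.0009] 0.57
top vial_3 [ 0.3588  0.1204 -0.0012] 0.52
1.0
```

View pics/side0.png

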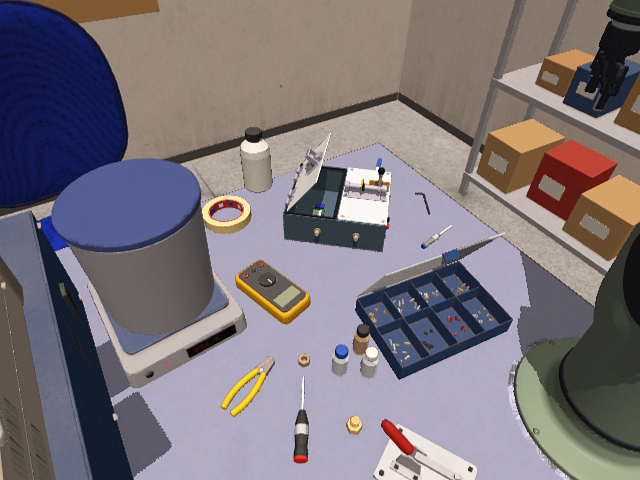

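View pics/top0.png

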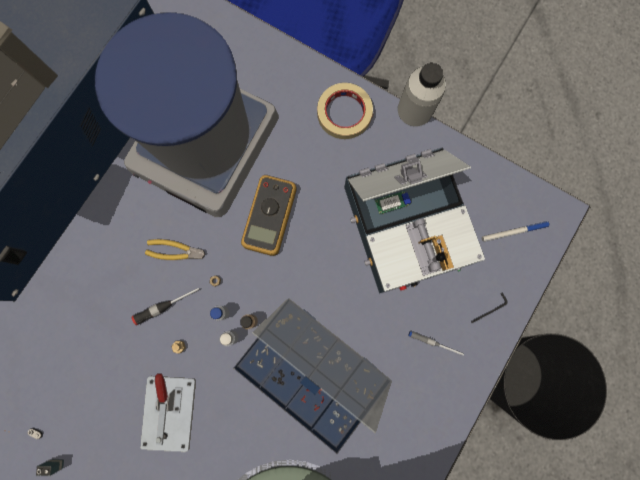

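```bash
cat >> h.py <<'E'
YAW=0.305; O=np.array([.592,-.216,0.])
def RB(): return np.array([[np.cos(YAW),-np.sin(YAW),0],[np.sin(YAW),np.cos(YAW),0],[0,0,1.]])
def box2w(p): return O+RB()@np.array(p)
def w2box(p): return RB().T@(np.array(p)-O)
def plan(*pts):
    o=state(); R=o['ee_rot']; print('box tcp mm',w2box(o['eef_pos'])*1e3,'F box',RB().T@o['force'],'q',o['joint_positions'])
    ang=np.degrees(np.arctan2(R[1,1],R[0,1])-YAW); print('tooly yaw rel box',round(ang,2))
    for p in pts: print(p,'-> tool mm',R.T@(box2w(np.array(p)/1e3)-o['eef_pos'])*1e3)
E
python3 - <<'E'
from h import *
plan((60,45,260))
E
```

```text
t 1.0 p [ 0.1526 -0.6061  0.2313] F [-0.0725 -0.6563 -0.1263] op 0.0854
box tcp mm [-536.2111 -240.1192  231.2751] F box [-0.2662 -0.6043 -0.1263] q [ 1.2538  0.5214 -0.0363  1.5995  0.0212  1.0211 -0.1128]
tooly yaw rel box -93.34
(60, 45, 260) -> tool mm [ -28.7181 -319.3438 -578.6023]
```

jog_arm([
  {"x": -0.029,"y": -0.015,"z": -0.027,"spin": -5,"gripper": 0},
  {"x": -0.04,"y": -0.03,"z": -0.055,"spin": -10,"gripper": 0},
  {"x": -0.04,"y": -0.05,"z": -0.09,"spin": -15,"gripper": 0},
  {"x": -0.04,"y": -0.07,"z": -0.126,"spin": -21,"gripper": 0},
  {"x": -0.04,"y": -0.09,"z": -0.163,"spin": -27,"gripper": 0},
  {"x": -0.04,"y": -0.11,"z": -0.2,"spin": -33,"gripper": 0},
  {"x": -0.04,"y": -0.13,"z": -0.235,"spin": -39,"gripper": 0},
  {"x": -0.04,"y": -0.15,"z": -0.27,"spin": -45,"gripper": 0},
  {"x": -0.04,"y": -0.17,"z": -0.31,"spin": -51,"gripper": 0},
  {"x": -0.04,"y": -0.19,"z": -0.345,"spin": -57,"gripper": 0},
])

```text
clock: 2.0
eef_pos: [0.4422, -0.3361, 0.2715]
ee_rot: [[0.001, 0.948, -0.319], [-0.0, -0.319, -0.948], [-1.0, 0.001, 0.0]]
force: [0.6, -0.7, -0.9]
opening: -0.0
```

Run:
```python
from h import *
plan((60,45,260))
```

```text
t 2.0 p [ 0.4422 -0.3361  0.2715] F [ 0.5643 -0.6675 -0.9163] op -0.0
box tcp mm [-178.9146  -69.5465  271.5261] F box [ 0.3378 -0.8061 -0.9163] q [ 0.8213  0.3877 -0.3724  1.7249  0.1584  1.0581  0.0715]
tooly yaw rel box -36.08
(60, 45, 260) -> tool mm [  11.5935  125.6377 -233.2696]
```

jog_arm([
  {"x": 0,"y": 0.018,"z": -0.033,"spin": -6},
  {"x": 0,"y": 0.036,"z": -0.067,"spin": -12},
  {"x": 0,"y": 0.054,"z": -0.1,"spin": -18},
  {"x": 0,"y": 0.072,"z": -0.133,"spin": -24},
  {"x": 0,"y": 0.09,"z": -0.167,"spin": -30},
  {"x": 0,"y": 0.108,"z": -0.2,"spin": -36},
  {"x": 0,"y": 0.12,"z": -0.223,"spin": -36},
  {"x": 0,"y": 0.126,"z": -0.233,"spin": -36},
  {"x": 0.012,"y": 0.126,"z": -0.233,"spin": -36},
  {"x": 0.012,"y": 0.126,"z": -0.233,"spin": -36},
])

```text
invalid input at $.increments[0]: expected keys x, y, z, spin, gripper
```

Run:
```python
from h import *
plan((60,45,172))
s=viewer.snapshot('wrist'); cv2.imwrite('pics/w1.png',s['img']); print(s['hand_eye'],s['vertical_fov'])
spots('wrist',['lid_hinge','lid_edge','bolt_axis','bolt_knob','bolt_base','enclosure'])
```

```text
t 2.0 p [ 0.4422 -0.3361  0.2715] F [ 0.5643 -0.6675 -0.9163] op -0.0
box tcp mm [-178.9146  -69.5465  271.5261] F box [ 0.3378 -0.8061 -0.9163] q [ 0.8213  0.3877 -0.3724  1.7249  0.1584  1.0581  0.0715]
tooly yaw rel box -36.08
(60, 45, 172) -> tool mm [  99.5935  125.5889 -233.2705]
[[-0.0013 -0.2878  0.9577 -0.1418]
 [ 1.     -0.0014  0.001   0.0006]
 [ 0.001   0.9577  0.2878 -0.0717]
 [ 0.      0.      0.      1.    ]] 61.883998988195415
wrist bolt_axis [ 0.5078 -0.2425  0.107 ] 0.64
wrist bolt_knob [ 0.5094 -0.2459  0.1507] 0.69
wrist bolt_base [ 0.5894 -0.22    0.0019] 0.68
wrist enclosure [ 0.5952 -0.211   0.0038] 0.61
```

View pics/w1.png

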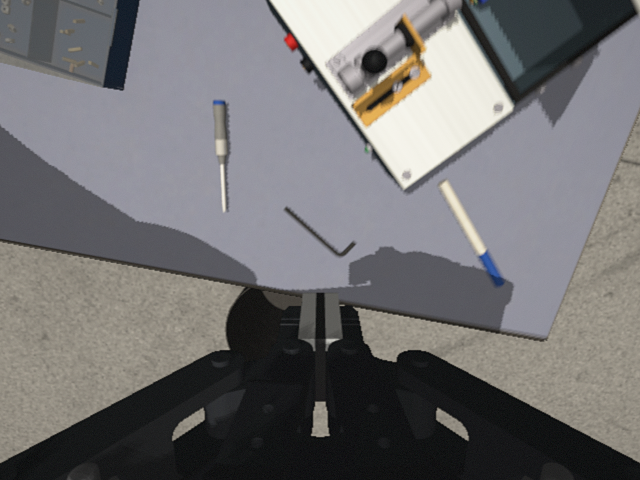

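jog_arm([
  {"x": 0,"y": 0.018,"z": -0.033,"spin": -6,"gripper": 0},
  {"x": 0,"y": 0.036,"z": -0.067,"spin": -12,"gripper": 0},
  {"x": 0,"y": 0.054,"z": -0.1,"spin": -18,"gripper": 0},
  {"x": 0,"y": 0.072,"z": -0.133,"spin": -24,"gripper": 0},
  {"x": 0,"y": 0.09,"z": -0.167,"spin": -30,"gripper": 0},
  {"x": 0,"y": 0.108,"z": -0.2,"spin": -36,"gripper": 0},
  {"x": 0,"y": 0.12,"z": -0.223,"spin": -36,"gripper": 0},
  {"x": 0,"y": 0.126,"z": -0.233,"spin": -36,"gripper": 0},
  {"x": 0.012,"y": 0.126,"z": -0.233,"spin": -36,"gripper": 0},
  {"x": 0.012,"y": 0.126,"z": -0.233,"spin": -36,"gripper": 0},
])

```text
clock: 3.35
eef_pos: [0.6338, -0.1594, 0.2573]
ee_rot: [[-0.003, 0.956, 0.293], [-0.0, 0.293, -0.956], [-1.0, -0.003, -0.0]]
force: [0.2, 0.2, -0.1]
opening: 0.0001
```

Run:
```python
from h import *
plan((60,45,172))
s=viewer.snapshot('wrist'); cv2.imwrite('pics/w2.png',s['img'])
spots('wrist',['lid_hinge','lid_edge','bolt_axis','bolt_knob','bolt_base','enclosure'])
s=viewer.snapshot('side'); cv2.imwrite('pics/s2.png',cv2.resize(s['img'][100:280,220:460],None,fx=3,fy=3))
```

```text
t 3.35 p [ 0.6338 -0.1594  0.2573] F [ 0.2173  0.2265 -0.0507] op 0.0001
box tcp mm [ 56.8906  41.4137 257.2622] F box [ 0.2753  0.1508 -0.0507] q [ 0.4868  0.5899 -0.5263  1.4666  0.3089  1.171   0.2099]
tooly yaw rel box -0.44
(60, 45, 172) -> tool mm [85.2544  3.3269 -3.5767]
wrist lid_hinge [ 0.6834 -0.1824  0.0838] 0.57
wrist lid_edge [ 0.6164 -0.1576  0.163 ] 0.79
wrist bolt_axis [ 0.507  -0.2416  0.1072] 0.82
wrist bolt_knob [ 0.5088 -0.2483  0.1507] 0.56
wrist enclosure [ 0.5942 -0.2128  0.0011] 0.9
```

View pics/w2.png

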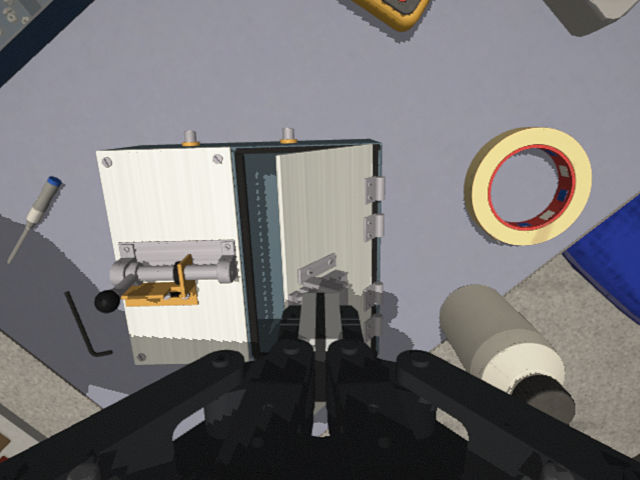

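View pics/s2.png

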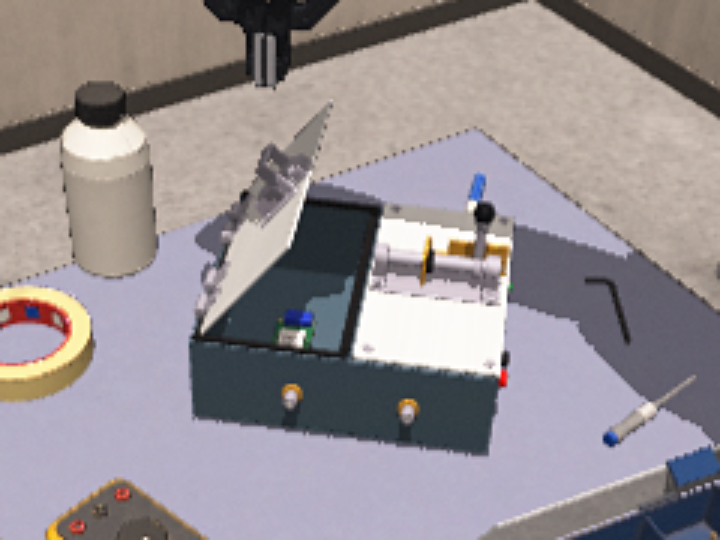

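jog_arm([
  {"x": 0.03,"y": 0,"z": -0.006,"spin": 0,"gripper": 0},
  {"x": 0.06,"y": 0,"z": -0.006,"spin": 0,"gripper": 0},
  {"x": 0.08,"y": -0.001,"z": -0.006,"spin": 0,"gripper": 0},
  {"x": 0.093,"y": -0.0035,"z": -0.006,"spin": 0,"gripper": 0},
  {"x": 0.101,"y": -0.0135,"z": -0.006,"spin": 0,"gripper": 0},
  {"x": 0.11,"y": -0.0235,"z": -0.006,"spin": 0,"gripper": 0},
  {"x": 0.118,"y": -0.03,"z": -0.006,"spin": 0,"gripper": 0},
  {"x": 0.126,"y": -0.036,"z": -0.006,"spin": 0,"gripper": 0},
  {"x": 0.135,"y": -0.041,"z": -0.006,"spin": 0,"gripper": 0},
  {"x": 0.144,"y": -0.046,"z": -0.006,"spin": 0,"gripper": 0},
])

```text
clock: 4.75
eef_pos: [0.5895, -0.1657, 0.1148]
ee_rot: [[0.0, 0.956, 0.295], [-0.0, 0.295, -0.956], [-1.0, 0.0, 0.0]]
force: [1.3, -0.6, 1.1]
opening: -0.0002
```

Run:
```python
from h import *
plan((3,47,87),(3,47,84))
s=viewer.snapshot('side'); cv2.imwrite('pics/s3.png',cv2.resize(s['img'][100:280,220:460],None,fx=3,fy=3))
```

```text
t 4.75 p [ 0.5895 -0.1657  0.1148] F [ 1.2773 -0.6068  1.122 ] op -0.0002
box tcp mm [ 12.7239  48.7342 114.8002] F box [ 1.0362 -0.9623  1.122 ] q [ 0.5027  0.6807 -0.4834  1.7127  0.4008  0.8475  0.1412]
tooly yaw rel box -0.33
(3, 47, 87) -> tool mm [27.7969 -9.7239  1.7864]
(3, 47, 84) -> tool mm [30.7969 -9.725   1.786 ]
```

View pics/s3.png

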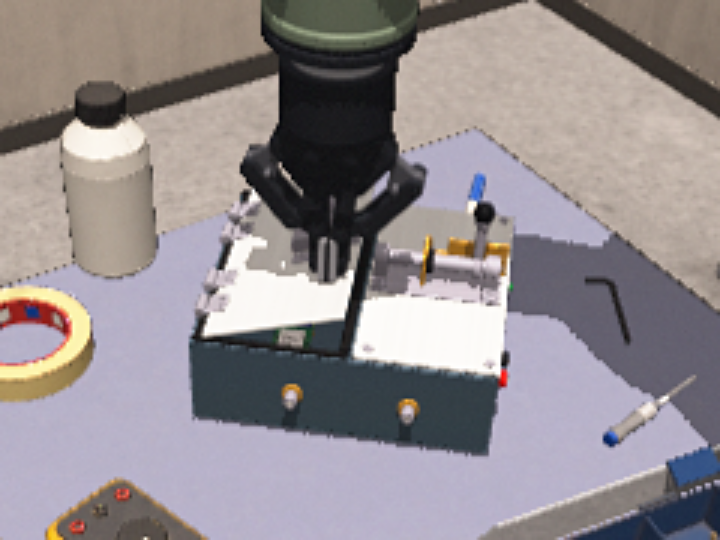

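jog_arm([
  {"x": 0.005,"y": -0.002,"z": 0.001,"spin": 0,"gripper": 0},
  {"x": 0.01,"y": -0.004,"z": 0.001,"spin": 0,"gripper": 0},
  {"x": 0.015,"y": -0.006,"z": 0.001,"spin": 0,"gripper": 0},
  {"x": 0.02,"y": -0.008,"z": 0.001,"spin": 0,"gripper": 0},
  {"x": 0.024,"y": -0.009,"z": 0.001,"spin": 0,"gripper": 0},
  {"x": 0.026,"y": -0.009,"z": 0.001,"spin": 0,"gripper": 0},
  {"x": 0.028,"y": -0.009,"z": 0.001,"spin": 0,"gripper": 0},
  {"x": 0.0285,"y": -0.009,"z": 0.001,"spin": 0,"gripper": 0},
  {"x": 0.029,"y": -0.009,"z": 0.001,"spin": 0,"gripper": 0},
  {"x": 0.029,"y": -0.009,"z": 0.001,"spin": 0,"gripper": 0},
])

```text
clock: 5.8
eef_pos: [0.5813, -0.1692, 0.0864]
ee_rot: [[-0.0, 0.956, 0.295], [-0.0, 0.295, -0.956], [-1.0, -0.0, 0.0]]
force: [-0.5, -0.2, 1.0]
opening: 0.0005
```

Run:
```python
from h import *
plan()
s=viewer.snapshot('side'); cv2.imwrite('pics/s4.png',cv2.resize(s['img'][100:280,220:460],None,fx=3,fy=3))
```

```text
t 5.8 p [ 0.5813 -0.1692  0.0864] F [-0.4759 -0.1999  1.037 ] op 0.0005
box tcp mm [ 3.844  47.8116 86.385 ] F box [-0.5139 -0.0478  1.037 ] q [ 0.5014  0.7098 -0.4659  1.7462  0.426   0.7875  0.1263]
tooly yaw rel box -0.34
```

View pics/s4.png

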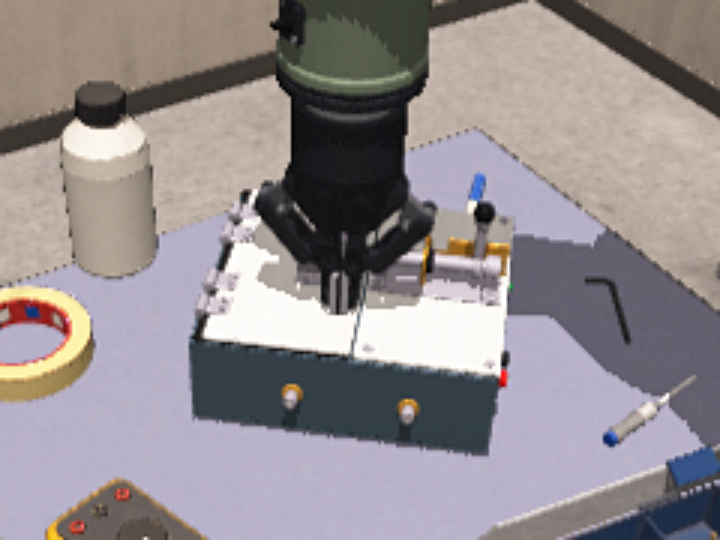

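jog_arm([
  {"x": 0.001,"y": 0,"z": 0,"spin": 0,"gripper": 0},
  {"x": 0.0015,"y": 0,"z": 0,"spin": 0,"gripper": 0},
  {"x": 0.002,"y": 0,"z": 0,"spin": 0,"gripper": 0},
  {"x": 0.0025,"y": 0,"z": 0,"spin": 0,"gripper": 0},
  {"x": 0.0025,"y": 0,"z": 0,"spin": 0,"gripper": 0},
  {"x": 0.0025,"y": 0,"z": 0,"spin": 0,"gripper": 0},
  {"x": 0.0025,"y": 0,"z": 0,"spin": 0,"gripper": 0},
  {"x": 0.0025,"y": 0,"z": 0,"spin": 0,"gripper": 0},
  {"x": 0.0025,"y": 0,"z": 0,"spin": 0,"gripper": 0},
  {"x": 0.0025,"y": 0,"z": 0,"spin": 0,"gripper": 0},
])

```text
clock: 6.85
eef_pos: [0.5815, -0.1692, 0.0846]
ee_rot: [[0.001, 0.956, 0.295], [-0.0, 0.295, -0.956], [-1.0, 0.0, 0.001]]
force: [-6.1, 0.2, 17.3]
opening: -0.0001
```

Run:
```python
from h import *
plan((-87,0,215))
```

```text
t 6.85 p [ 0.5815 -0.1692  0.0846] F [-6.137   0.1775 17.3138] op -0.0001
box tcp mm [ 4.0799 47.7731 84.6264] F box [-5.8004  2.0122 17.3138] q [ 0.5002  0.7122 -0.4646  1.747   0.428   0.7839  0.1244]
tooly yaw rel box -0.34
(-87, 0, 215) -> tool mm [-130.3875  -90.7384   48.3812]
```

jog_arm([
  {"x": -0.04,"y": 0,"z": 0,"spin": 0,"gripper": 0},
  {"x": -0.08,"y": 0,"z": 0,"spin": 0,"gripper": 0},
  {"x": -0.12,"y": -0.01,"z": 0.01,"spin": 0,"gripper": 0},
  {"x": -0.145,"y": -0.03,"z": 0.025,"spin": 0,"gripper": 0.03},
  {"x": -0.145,"y": -0.05,"z": 0.045,"spin": 0,"gripper": 0.045},
  {"x": -0.145,"y": -0.07,"z": 0.06,"spin": 0,"gripper": 0.045},
  {"x": -0.145,"y": -0.079,"z": 0.068,"spin": 0,"gripper": 0.045},
  {"x": -0.145,"y": -0.079,"z": 0.068,"spin": 0,"gripper": 0.045},
  {"x": -0.145,"y": -0.079,"z": 0.068,"spin": 0,"gripper": 0.045},
  {"x": -0.145,"y": -0.079,"z": 0.068,"spin": 0,"gripper": 0.045},
])

```text
clock: 7.85
eef_pos: [0.5267, -0.2561, 0.2287]
ee_rot: [[0.0, 0.955, 0.296], [0.001, 0.296, -0.955], [-1.0, 0.001, -0.001]]
force: [-0.7, -0.3, 1.0]
opening: 0.0449
```

```bash
cat >> h.py <<'E'
def cam2box(s,o,u,v,z=None):
    f=240/np.tan(np.radians(s['vertical_fov']/2))
    if z is None: z=s['range_z'][v,u]
    c=np.array([(u-s['cx'])/f*z,(v-s['cy'])/f*z,z,1]); t=(s['hand_eye']@c)[:3]
    return w2box(o['eef_pos']+o['ee_rot']@t)*1e3
E
python3 - <<'E'
from h import *
import pickle
plan((-87,0,140))
o=get_obs(); s=viewer.snapshot('wrist'); cv2.imwrite('pics/w5.png',s['img']); pickle.dump((s,o),open('w5.pkl','wb'))
for n in ['lid_hinge','lid_edge','bolt_axis','bolt_knob','bolt_base','enclosure']:
    for r in spot_point(n,'wrist')[:1]: print(n,w2box(r['centre'])*1e3,r['conf'])
E
```

```text
t 7.85 p [ 0.5267 -0.2561  0.2287] F [-0.7253 -0.3335  1.0447] op 0.0449
box tcp mm [-74.366  -18.6795 228.7003] F box [-0.792  -0.1003  1.0447] q [ 0.7294  0.5059 -0.5367  1.6901  0.293   1.0264  0.3954]
tooly yaw rel box -0.24
(-87, 0, 140) -> tool mm [ 88.7039 -12.7589 -18.5776]
lid_hinge [98.3119  2.912  85.2   ] 0.85
lid_edge [ 2.5775 48.1482 86.7   ] 0.78
bolt_axis [-88.8069  -2.0254 106.8   ] 0.92
bolt_knob [-89.8102  -2.5482 150.8   ] 0.69
enclosure [3.5222 1.1976 4.7   ] 0.6
```

View pics/w5.png

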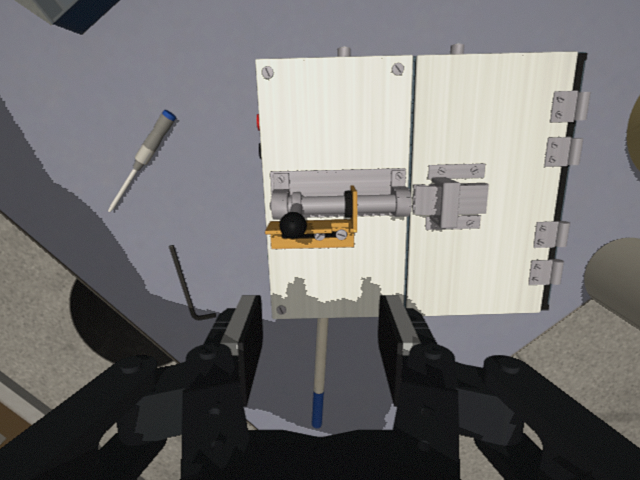

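Run:
```python
from h import *
import pickle
s,o=pickle.load(open('w5.pkl','rb'))
cv2.imwrite('pics/w5z.png',cv2.resize(s['img'][165:265,255:385],None,fx=6,fy=6,interpolation=cv2.INTER_CUBIC))
for (u,v) in [(293,225),(335,225),(320,229),(330,229),(353,215),(300,200),(360,205),(312,205),(345,205),(408,200),(300,100)]: print((u,v),cam2box(s,o,u,v))
```

```text
(293, 225) [-89.4344  -3.0888 154.7148]
(335, 225) [-63.8744 -18.2615  96.6673]
(320, 229) [-74.4649 -16.6753 113.1837]
(330, 229) [-67.798  -16.8279 112.748 ]
(353, 215) [-52.6853  -7.2174 113.2864]
(300, 200) [-87.622    2.0977 108.7501]
(360, 205) [-47.8279  -1.3758 109.2639]
(312, 205) [-79.7257  -1.5109 107.7998]
(345, 205) [-57.9725  -0.71   112.2288]
(408, 200) [-16.6366   2.2452 111.4335]
(300, 100) [-87.5634  65.8439  83.7824]
```

View pics/w5z.png

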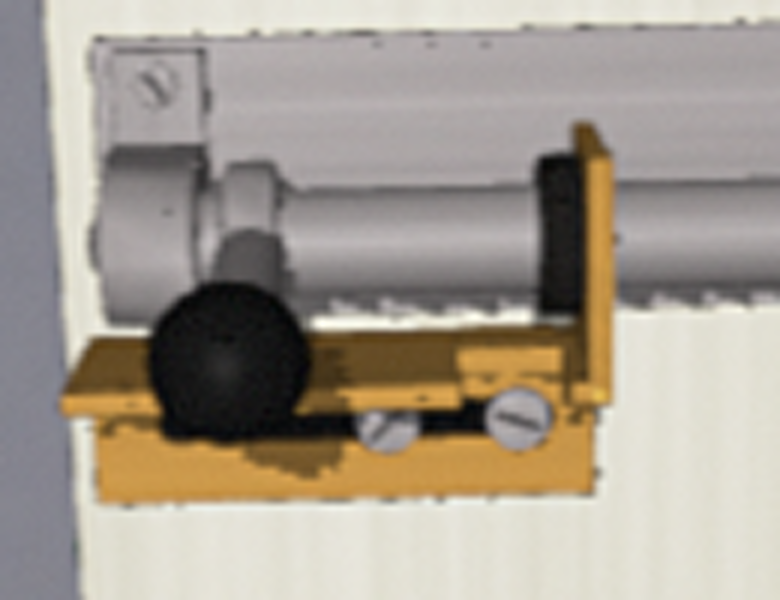

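jog_arm([
  {"x": 0.015,"y": -0.005,"z": -0.008,"spin": 0,"gripper": 0.045},
  {"x": 0.03,"y": -0.013,"z": -0.016,"spin": 0,"gripper": 0.045},
  {"x": 0.045,"y": -0.013,"z": -0.016,"spin": 0,"gripper": 0.045},
  {"x": 0.06,"y": -0.013,"z": -0.016,"spin": 0,"gripper": 0.04},
  {"x": 0.075,"y": -0.013,"z": -0.016,"spin": 0,"gripper": 0.035},
  {"x": 0.085,"y": -0.013,"z": -0.016,"spin": 0,"gripper": 0.035},
  {"x": 0.09,"y": -0.013,"z": -0.016,"spin": 0,"gripper": 0.035},
  {"x": 0.09,"y": -0.013,"z": -0.016,"spin": 0,"gripper": 0.03},
  {"x": 0.09,"y": -0.013,"z": -0.016,"spin": 0,"gripper": 0.028},
  {"x": 0.09,"y": -0.013,"z": -0.016,"spin": 0,"gripper": 0.028},
], squeeze=20)

```text
clock: 9.2
eef_pos: [0.509, -0.2462, 0.1393]
ee_rot: [[0.001, 0.956, 0.295], [-0.0, 0.295, -0.956], [-1.0, 0.001, 0.001]]
force: [0.2, 0.2, 0.7]
opening: 0.028
```

Run:
```python
from h import *
plan()
o=get_obs(); s=viewer.snapshot('wrist'); cv2.imwrite('pics/w6.png',s['img'])
```

```text
t 9.2 p [ 0.509  -0.2462  0.1393] F [0.2059 0.2135 0.6789] op 0.028
box tcp mm [-88.1801  -3.8482 139.3306] F box [0.2605 0.1418 0.6789] q [ 0.701   0.5838 -0.4983  1.8242  0.367   0.8251  0.319 ]
tooly yaw rel box -0.34
```

View pics/w6.png

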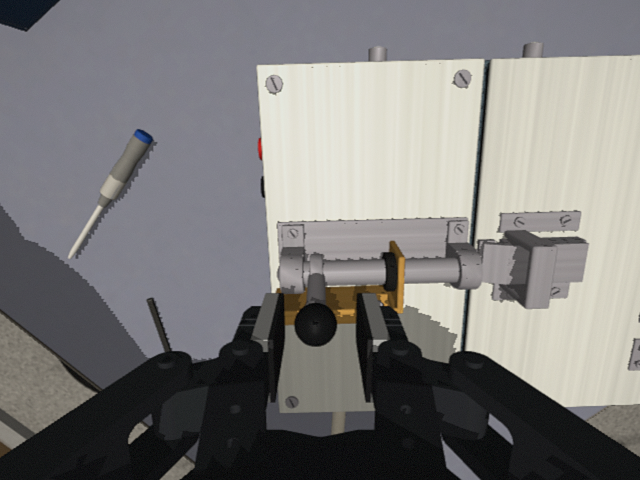

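jog_arm([
  {"x": 0,"y": 0.0015,"z": 0,"spin": 0,"gripper": 0.026},
  {"x": 0,"y": 0.0015,"z": 0,"spin": 0,"gripper": 0.023},
  {"x": 0,"y": 0.0015,"z": 0,"spin": 0,"gripper": 0.02},
  {"x": 0,"y": 0.0015,"z": 0,"spin": 0,"gripper": 0.018},
  {"x": 0,"y": 0.0015,"z": 0,"spin": 0,"gripper": 0.016},
  {"x": 0,"y": 0.0015,"z": 0,"spin": 0,"gripper": 0.014},
  {"x": 0,"y": 0.0015,"z": 0,"spin": 0,"gripper": 0.012},
  {"x": 0,"y": 0.0015,"z": 0,"spin": 0,"gripper": 0.01},
  {"x": 0,"y": 0.0015,"z": 0,"spin": 0,"gripper": 0.01},
  {"x": 0,"y": 0.0015,"z": 0,"spin": 0,"gripper": 0.01},
], squeeze=20)

```text
clock: 10.25
eef_pos: [0.5102, -0.2456, 0.1389]
ee_rot: [[0.0, 0.956, 0.295], [-0.0, 0.295, -0.956], [-1.0, 0.0, 0.0]]
force: [-3.7, -1.5, 5.7]
opening: 0.0142
```

Run:
```python
from h import *
plan()
o=get_obs(); s=viewer.snapshot('wrist'); cv2.imwrite('pics/w7.png',cv2.resize(s['img'][200:380,220:500],None,fx=2.8,fy=2.8,interpolation=cv2.INTER_CUBIC))
```

```text
t 10.25 p [ 0.5102 -0.2456  0.1389] F [-3.6969 -1.5029  5.7437] op 0.0142
box tcp mm [-86.8942  -3.6664 138.854 ] F box [-3.9775 -0.3234  5.7437] q [ 0.6987  0.5859 -0.4979  1.8218  0.3673  0.8263  0.3175]
tooly yaw rel box -0.34
```

View pics/w7.png

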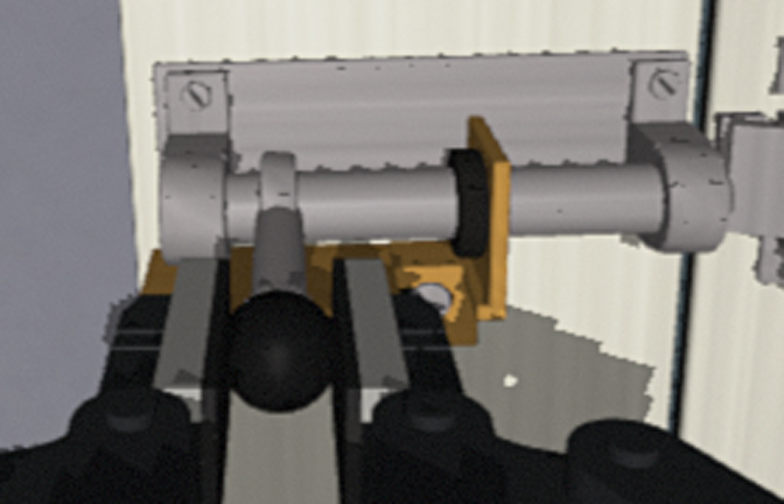

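jog_arm([
  {"x": 0,"y": 0.002,"z": 0,"spin": 0,"gripper": 0.01},
  {"x": 0,"y": 0.004,"z": 0,"spin": 0,"gripper": 0.01},
  {"x": 0,"y": 0.006,"z": 0,"spin": 0,"gripper": 0.01},
  {"x": 0,"y": 0.008,"z": 0,"spin": 0,"gripper": 0.01},
  {"x": 0,"y": 0.01,"z": 0,"spin": 0,"gripper": 0.01},
  {"x": 0,"y": 0.012,"z": 0,"spin": 0,"gripper": 0.01},
  {"x": 0,"y": 0.0145,"z": 0,"spin": 0,"gripper": 0.01},
  {"x": 0,"y": 0.017,"z": 0,"spin": 0,"gripper": 0.01},
  {"x": 0,"y": 0.02,"z": 0,"spin": 0,"gripper": 0.01},
  {"x": 0,"y": 0.02,"z": 0,"spin": 0,"gripper": 0.01},
])

```text
clock: 11.3
eef_pos: [0.5295, -0.2398, 0.1388]
ee_rot: [[0.0, 0.956, 0.295], [-0.0, 0.295, -0.956], [-1.0, 0.0, 0.0]]
force: [-3.3, -1.7, 4.4]
opening: 0.0144
```

Run:
```python
from h import *
plan()
o=get_obs(); s=viewer.snapshot('wrist'); cv2.imwrite('pics/w8.png',cv2.resize(s['img'][200:380,220:500],None,fx=2.8,fy=2.8,interpolation=cv2.INTER_CUBIC))
```

```text
t 11.3 p [ 0.5295 -0.2398  0.1388] F [-3.2874 -1.6781  4.3592] op 0.0144
box tcp mm [-66.8016  -3.9174 138.8399] F box [-3.6396 -0.6134  4.3592] q [ 0.6698  0.6062 -0.4948  1.7822  0.3698  0.8463  0.3   ]
tooly yaw rel box -0.34
```

View pics/w8.png

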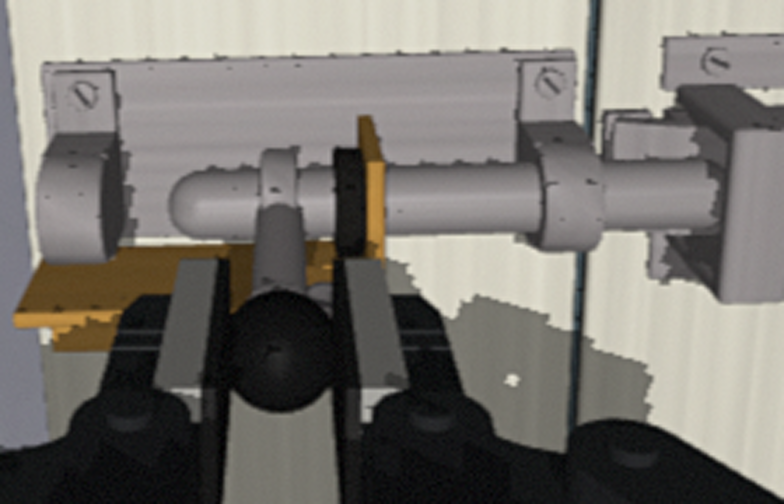

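jog_arm([
  {"x": 0,"y": 0.0005,"z": 0,"spin": 0,"gripper": 0.01},
  {"x": 0,"y": 0.001,"z": 0,"spin": 0,"gripper": 0.01},
  {"x": 0,"y": 0.0015,"z": 0,"spin": 0,"gripper": 0.01},
  {"x": 0,"y": 0.002,"z": 0,"spin": 0,"gripper": 0.01},
  {"x": 0,"y": 0.0025,"z": 0,"spin": 0,"gripper": 0.01},
  {"x": 0,"y": 0.003,"z": 0,"spin": 0,"gripper": 0.01},
  {"x": 0,"y": 0.0033,"z": 0,"spin": 0,"gripper": 0.01},
  {"x": 0,"y": 0.0036,"z": 0,"spin": 0,"gripper": 0.01},
  {"x": 0,"y": 0.0038,"z": 0,"spin": 0,"gripper": 0.01},
  {"x": 0,"y": 0.004,"z": 0,"spin": 0,"gripper": 0.01},
])

```text
clock: 12.35
eef_pos: [0.5324, -0.2389, 0.1388]
ee_rot: [[-0.001, 0.956, 0.294], [-0.0, 0.294, -0.956], [-1.0, -0.001, -0.0]]
force: [-9.0, -2.7, 8.6]
opening: 0.014
```

Run:
```python
from h import *
plan()
o=get_obs(); s=viewer.snapshot('wrist'); cv2.imwrite('pics/w9.png',cv2.resize(s['img'][230:330,270:400],None,fx=6,fy=6,interpolation=cv2.INTER_CUBIC))
```

```text
t 12.35 p [ 0.5324 -0.2389  0.1388] F [-8.9573 -2.6898  8.6184] op 0.014
box tcp mm [-63.7169  -3.9283 138.7781] F box [-9.3516  0.1242  8.6184] q [ 0.6646  0.6099 -0.4939  1.775   0.3703  0.8513  0.2968]
tooly yaw rel box -0.36
```

View pics/w9.png

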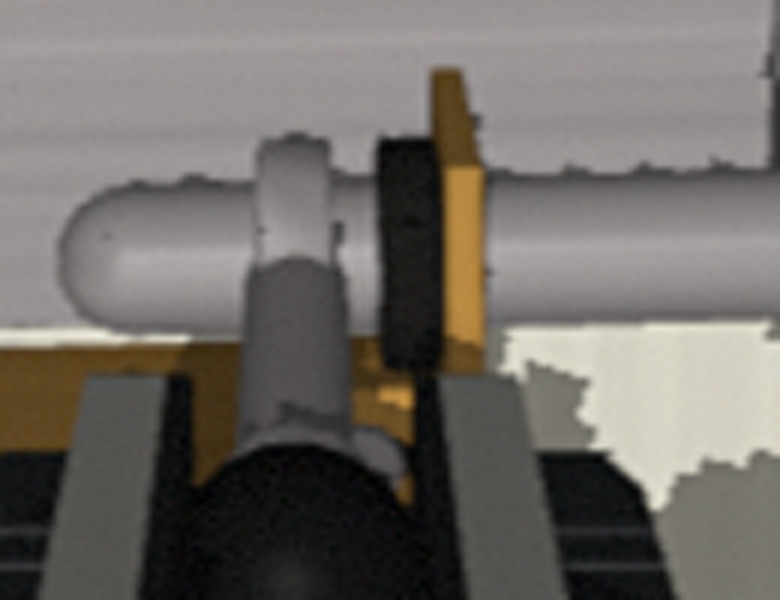

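jog_arm([
  {"x": 0,"y": 0.0003,"z": 0,"spin": 0,"gripper": 0.01},
  {"x": 0,"y": 0.0006,"z": 0,"spin": 0,"gripper": 0.01},
  {"x": 0,"y": 0.0009,"z": 0,"spin": 0,"gripper": 0.01},
  {"x": 0,"y": 0.0012,"z": 0,"spin": 0,"gripper": 0.01},
  {"x": 0,"y": 0.0014,"z": 0,"spin": 0,"gripper": 0.01},
  {"x": 0,"y": 0.0016,"z": 0,"spin": 0,"gripper": 0.01},
  {"x": 0,"y": 0.0018,"z": 0,"spin": 0,"gripper": 0.01},
  {"x": 0,"y": 0.002,"z": 0,"spin": 0,"gripper": 0.01},
  {"x": 0,"y": 0.002,"z": 0,"spin": 0,"gripper": 0.01},
  {"x": 0,"y": 0.002,"z": 0,"spin": 0,"gripper": 0.01},
])

```text
clock: 13.4
eef_pos: [0.5344, -0.2383, 0.1388]
ee_rot: [[-0.001, 0.956, 0.294], [-0.0, 0.294, -0.956], [-1.0, -0.001, -0.0]]
force: [-8.0, -2.7, 7.8]
opening: 0.0141
```

Run:
```python
from h import *
plan()
o=get_obs(); s=viewer.snapshot('wrist'); cv2.imwrite('pics/w10.png',cv2.resize(s['img'][230:330,270:400],None,fx=6,fy=6,interpolation=cv2.INTER_CUBIC))
```

```text
t 13.4 p [ 0.5344 -0.2383  0.1388] F [-8.0165 -2.6836  7.8248] op 0.0141
box tcp mm [-61.6675  -3.9256 138.798 ] F box [-8.4524 -0.1524  7.8248] q [ 0.6618  0.6119 -0.4937  1.7709  0.3705  0.8533  0.2953]
tooly yaw rel box -0.36
```

View pics/w10.png

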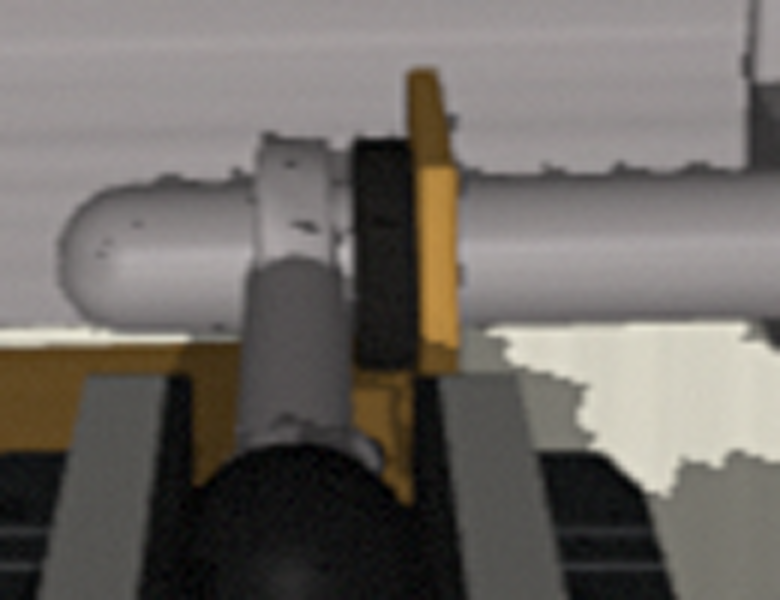

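jog_arm([
  {"x": 0,"y": 0.0002,"z": 0,"spin": 0,"gripper": 0.01},
  {"x": 0,"y": 0.0004,"z": 0,"spin": 0,"gripper": 0.01},
  {"x": 0,"y": 0.0006,"z": 0,"spin": 0,"gripper": 0.01},
  {"x": 0,"y": 0.0008,"z": 0,"spin": 0,"gripper": 0.01},
  {"x": 0,"y": 0.001,"z": 0,"spin": 0,"gripper": 0.01},
  {"x": 0,"y": 0.001,"z": 0,"spin": 0,"gripper": 0.01},
  {"x": 0,"y": 0.001,"z": 0,"spin": 0,"gripper": 0.01},
  {"x": 0,"y": 0.001,"z": 0,"spin": 0,"gripper": 0.01},
  {"x": 0,"y": 0.001,"z": 0,"spin": 0,"gripper": 0.01},
  {"x": 0,"y": 0.001,"z": 0,"spin": 0,"gripper": 0.01},
])

```text
clock: 14.45
eef_pos: [0.5352, -0.2379, 0.1388]
ee_rot: [[-0.001, 0.956, 0.294], [-0.0, 0.294, -0.956], [-1.0, -0.001, -0.0]]
force: [-8.5, -3.1, 7.4]
opening: 0.0143
```

Run:
```python
from h import *
plan()
```

```text
t 14.45 p [ 0.5352 -0.2379  0.1388] F [-8.5228 -3.1403  7.4461] op 0.0143
box tcp mm [-60.7322  -3.8866 138.7571] F box [-9.0725 -0.436   7.4461] q [ 0.6604  0.613  -0.4935  1.769   0.3707  0.8543  0.2944]
tooly yaw rel box -0.36
```

Not at the stop yet (force steady near 9 N). Smaller steps.

jog_arm([
  {"x": 0,"y": 0.0001,"z": 0,"spin": 0,"gripper": 0.01},
  {"x": 0,"y": 0.0002,"z": 0,"spin": 0,"gripper": 0.01},
  {"x": 0,"y": 0.0003,"z": 0,"spin": 0,"gripper": 0.01},
  {"x": 0,"y": 0.0004,"z": 0,"spin": 0,"gripper": 0.01},
  {"x": 0,"y": 0.0005,"z": 0,"spin": 0,"gripper": 0.01},
  {"x": 0,"y": 0.0006,"z": 0,"spin": 0,"gripper": 0.01},
  {"x": 0,"y": 0.0006,"z": 0,"spin": 0,"gripper": 0.01},
  {"x": 0,"y": 0.0006,"z": 0,"spin": 0,"gripper": 0.01},
  {"x": 0,"y": 0.0006,"z": 0,"spin": 0,"gripper": 0.01},
  {"x": 0,"y": 0.0006,"z": 0,"spin": 0,"gripper": 0.01},
])

```text
clock: 15.45
eef_pos: [0.5357, -0.2378, 0.1388]
ee_rot: [[-0.002, 0.956, 0.294], [-0.0, 0.294, -0.956], [-1.0, -0.002, -0.0]]
force: [-9.8, -3.2, 8.3]
opening: 0.014
```

Run:
```python
from h import *
plan()
o=get_obs(); s=viewer.snapshot('wrist'); cv2.imwrite('pics/w11.png',cv2.resize(s['img'][230:330,270:400],None,fx=6,fy=6,interpolation=cv2.INTER_CUBIC))
```

```text
t 15.45 p [ 0.5357 -0.2378  0.1388] F [-9.8184 -3.1527  8.3096] op 0.014
box tcp mm [-60.261   -3.9113 138.7518] F box [-10.312   -0.0588   8.3096] q [ 0.6596  0.6135 -0.4934  1.7679  0.3707  0.8551  0.294 ]
tooly yaw rel box -0.36
```

View pics/w11.png

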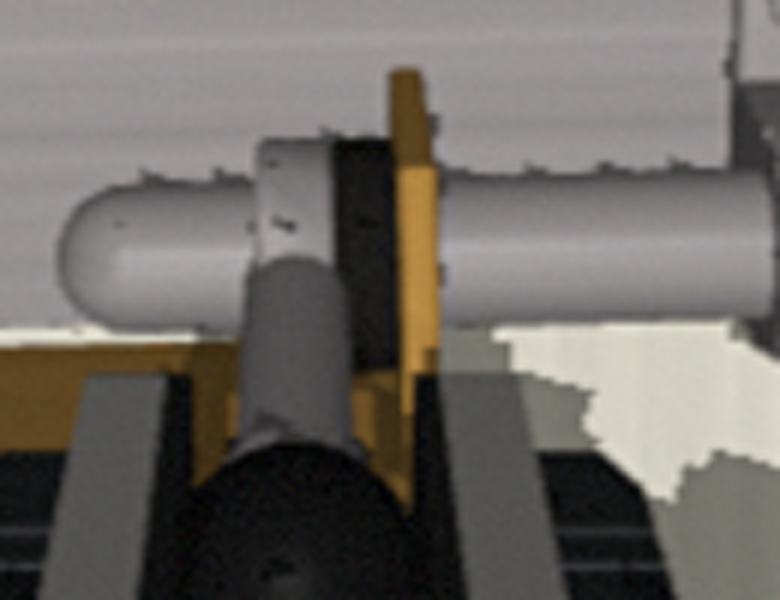

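jog_arm([
  {"x": 0,"y": 0.0001,"z": 0,"spin": 0,"gripper": 0.01},
  {"x": 0,"y": 0.0002,"z": 0,"spin": 0,"gripper": 0.01},
  {"x": 0,"y": 0.0003,"z": 0,"spin": 0,"gripper": 0.01},
  {"x": 0,"y": 0.0004,"z": 0,"spin": 0,"gripper": 0.01},
  {"x": 0,"y": 0.0004,"z": 0,"spin": 0,"gripper": 0.01},
  {"x": 0,"y": 0.0004,"z": 0,"spin": 0,"gripper": 0.01},
  {"x": 0,"y": 0.0004,"z": 0,"spin": 0,"gripper": 0.01},
  {"x": 0,"y": 0.0004,"z": 0,"spin": 0,"gripper": 0.01},
  {"x": 0,"y": 0.0004,"z": 0,"spin": 0,"gripper": 0.01},
  {"x": 0,"y": 0.0004,"z": 0,"spin": 0,"gripper": 0.01},
])

```text
clock: 16.5
eef_pos: [0.5359, -0.2378, 0.1387]
ee_rot: [[-0.002, 0.956, 0.294], [-0.001, 0.294, -0.956], [-1.0, -0.002, -0.0]]
force: [-10.2, -3.9, 9.9]
opening: 0.0142
```

Run:
```python
from h import *
plan()
```

```text
t 16.5 p [ 0.5359 -0.2378  0.1387] F [-10.1572  -3.9057   9.8606] op 0.0142
box tcp mm [-60.0725  -3.9898 138.7467] F box [-10.8612  -0.6753   9.8606] q [ 0.6592  0.6139 -0.4932  1.7671  0.3709  0.8558  0.2936]
tooly yaw rel box -0.37
```

jog_arm([
  {"x": 0.0002,"y": 0,"z": 0.0023,"spin": 0,"gripper": 0.01},
  {"x": 0.0005,"y": 0,"z": 0.0046,"spin": 0,"gripper": 0.01},
  {"x": 0.0009,"y": 0,"z": 0.0068,"spin": 0,"gripper": 0.01},
  {"x": 0.0014,"y": 0,"z": 0.0091,"spin": 0,"gripper": 0.01},
  {"x": 0.002,"y": 0,"z": 0.0113,"spin": 0,"gripper": 0.01},
  {"x": 0.0027,"y": 0,"z": 0.0135,"spin": 0,"gripper": 0.01},
  {"x": 0.0036,"y": 0,"z": 0.0156,"spin": 0,"gripper": 0.01},
  {"x": 0.0045,"y": 0,"z": 0.0177,"spin": 0,"gripper": 0.01},
  {"x": 0.0056,"y": 0,"z": 0.0198,"spin": 0,"gripper": 0.01},
  {"x": 0.0067,"y": 0,"z": 0.0217,"spin": 0,"gripper": 0.01},
])

```text
clock: 17.5
eef_pos: [0.5426, -0.2583, 0.1317]
ee_rot: [[-0.002, 0.956, 0.294], [0.0, 0.294, -0.956], [-1.0, -0.001, -0.001]]
force: [-6.2, -1.7, 1.9]
opening: 0.0141
```

Run:
```python
from h import *
plan()
o=get_obs(); s=viewer.snapshot('wrist'); cv2.imwrite('pics/w12.png',cv2.resize(s['img'][190:350,230:440],None,fx=3.7,fy=3.7,interpolation=cv2.INTER_CUBIC))
```

```text
t 17.5 p [ 0.5426 -0.2583  0.1317] F [-6.2288 -1.7132  1.8789] op 0.0141
box tcp mm [-59.8354 -25.4743 131.6898] F box [-6.4558  0.2363  1.8789] q [ 0.6774  0.6427 -0.4858  1.7324  0.3778  0.8623  0.3231]
tooly yaw rel box -0.35
```

View pics/w12.png

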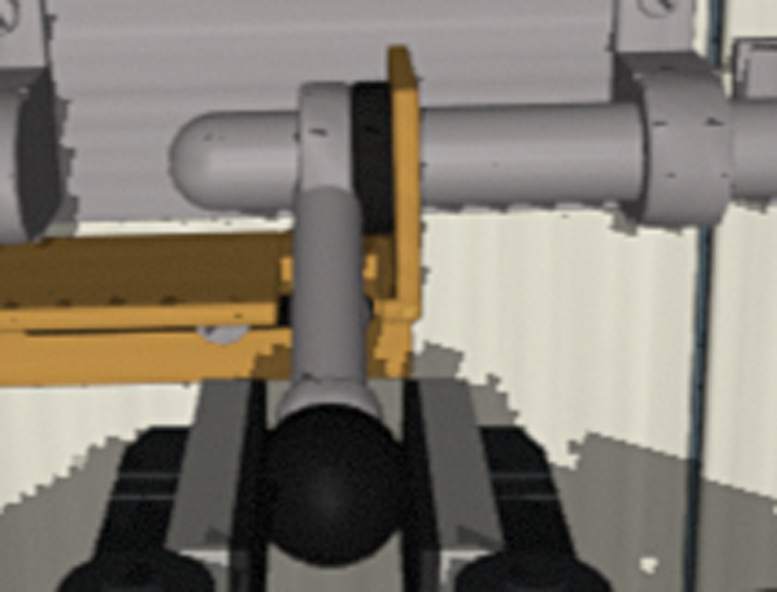

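jog_arm([
  {"x": 0.0018,"y": 0,"z": 0.0027,"spin": 0,"gripper": 0.01},
  {"x": 0.0037,"y": 0,"z": 0.0052,"spin": 0,"gripper": 0.01},
  {"x": 0.0059,"y": 0,"z": 0.0076,"spin": 0,"gripper": 0.01},
  {"x": 0.0082,"y": 0,"z": 0.0099,"spin": 0,"gripper": 0.01},
  {"x": 0.0106,"y": 0,"z": 0.012,"spin": 0,"gripper": 0.01},
  {"x": 0.0132,"y": 0,"z": 0.0139,"spin": 0,"gripper": 0.01},
  {"x": 0.0159,"y": 0,"z": 0.0156,"spin": 0,"gripper": 0.01},
  {"x": 0.0184,"y": 0,"z": 0.017,"spin": 0,"gripper": 0.01},
  {"x": 0.0208,"y": 0,"z": 0.0181,"spin": 0,"gripper": 0.01},
  {"x": 0.0234,"y": 0,"z": 0.0192,"spin": 0,"gripper": 0.01},
])

```text
clock: 18.55
eef_pos: [0.5487, -0.2769, 0.1085]
ee_rot: [[-0.0, 0.956, 0.294], [-0.0, 0.294, -0.956], [-1.0, -0.001, 0.0]]
force: [-5.3, -4.8, 3.9]
opening: 0.0142
```

Run:
```python
from h import *
plan()
o=get_obs(); s=viewer.snapshot('wrist'); cv2.imwrite('pics/w13.png',cv2.resize(s['img'][190:350,230:440],None,fx=3.7,fy=3.7,interpolation=cv2.INTER_CUBIC))
s=viewer.snapshot('side'); cv2.imwrite('pics/s13.png',cv2.resize(s['img'][130:250,280:440],None,fx=4,fy=4))
```

```text
t 18.55 p [ 0.5487 -0.2769  0.1085] F [-5.2908 -4.7925  3.8653] op 0.0142
box tcp mm [-59.5868 -45.0985 108.462 ] F box [-6.4858 -2.9825  3.8653] q [ 0.6859  0.6904 -0.4694  1.7098  0.3987  0.838   0.3371]
tooly yaw rel box -0.36
```

View pics/w13.png

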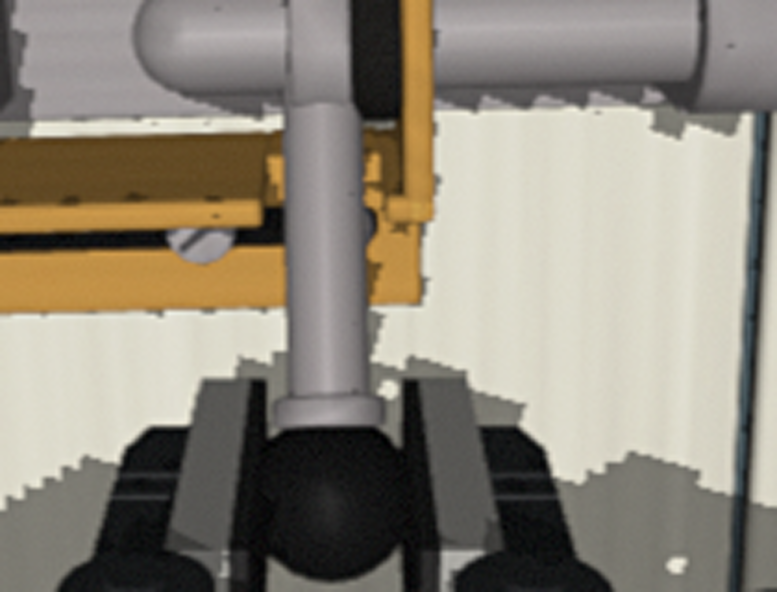

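View pics/s13.png

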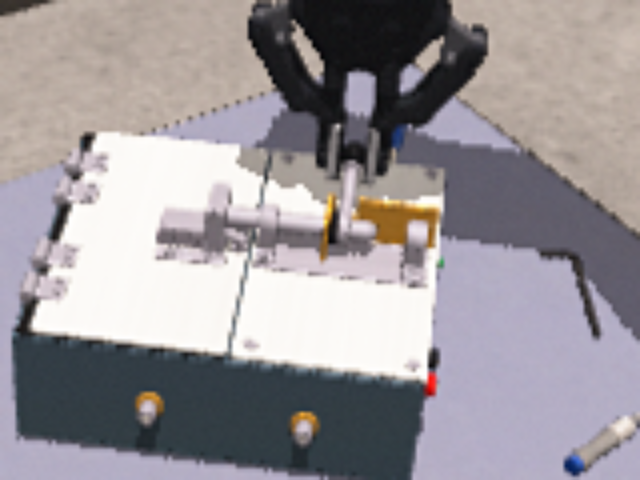

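jog_arm([
  {"x": 0.001,"y": 0,"z": 0.001,"spin": 0,"gripper": 0.01},
  {"x": 0.002,"y": 0,"z": 0.0015,"spin": 0,"gripper": 0.01},
  {"x": 0.003,"y": 0,"z": 0.002,"spin": 0,"gripper": 0.01},
  {"x": 0.0045,"y": 0,"z": 0.0024,"spin": 0,"gripper": 0.01},
  {"x": 0.006,"y": 0,"z": 0.0027,"spin": 0,"gripper": 0.01},
  {"x": 0.0075,"y": 0,"z": 0.003,"spin": 0,"gripper": 0.01},
  {"x": 0.009,"y": 0,"z": 0.0032,"spin": 0,"gripper": 0.01},
  {"x": 0.01,"y": 0,"z": 0.0033,"spin": 0,"gripper": 0.01},
  {"x": 0.0105,"y": 0,"z": 0.0033,"spin": 0,"gripper": 0.01},
  {"x": 0.0105,"y": 0,"z": 0.0033,"spin": 0,"gripper": 0.01},
])

```text
clock: 19.65
eef_pos: [0.5497, -0.2801, 0.098]
ee_rot: [[-0.0, 0.956, 0.294], [-0.0, 0.294, -0.956], [-1.0, -0.0, 0.0]]
force: [-2.9, -4.2, 0.7]
opening: 0.0139
```

Run:
```python
from h import *
plan()
o=get_obs(); s=viewer.snapshot('wrist'); cv2.imwrite('pics/w14.png',cv2.resize(s['img'][160:350,230:440],None,fx=3.1,fy=3.1,interpolation=cv2.INTER_CUBIC))
for n in ['bolt_knob']:
    for r in spot_point(n,'wrist')[:1]: print(n,w2box(r['centre'])*1e3,r['conf'])
```

```text
t 19.65 p [ 0.5497 -0.2801  0.098 ] F [-2.8889 -4.2364  0.667 ] op 0.0139
box tcp mm [-59.5499 -48.4022  97.9676] F box [-4.0278 -3.1734  0.667 ] q [ 0.6847  0.7072 -0.4628  1.7089  0.4075  0.8227  0.3352]
tooly yaw rel box -0.36
bolt_knob [-57.2348 -45.9327 116.3   ] 0.91
```

View pics/w14.png

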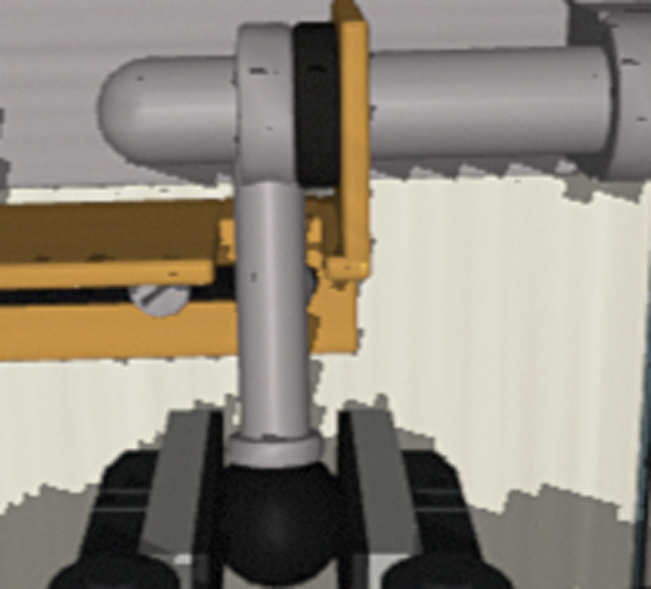

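jog_arm([
  {"x": 0.0005,"y": 0,"z": 0.0002,"spin": 0,"gripper": 0.01},
  {"x": 0.001,"y": 0,"z": 0.0003,"spin": 0,"gripper": 0.01},
  {"x": 0.0015,"y": 0,"z": 0.0004,"spin": 0,"gripper": 0.01},
  {"x": 0.002,"y": 0,"z": 0.0004,"spin": 0,"gripper": 0.01},
  {"x": 0.002,"y": -0.0003,"z": 0.0004,"spin": 0,"gripper": 0.01},
  {"x": 0.002,"y": -0.0006,"z": 0.0004,"spin": 0,"gripper": 0.01},
  {"x": 0.002,"y": -0.0009,"z": 0.0004,"spin": 0,"gripper": 0.01},
  {"x": 0.002,"y": -0.0012,"z": 0.0004,"spin": 0,"gripper": 0.01},
  {"x": 0.002,"y": -0.0012,"z": 0.0004,"spin": 0,"gripper": 0.01},
  {"x": 0.002,"y": -0.0012,"z": 0.0004,"spin": 0,"gripper": 0.01},
])

```text
clock: 20.75
eef_pos: [0.549, -0.2806, 0.0963]
ee_rot: [[0.0, 0.956, 0.294], [-0.0, 0.294, -0.956], [-1.0, 0.0, 0.0]]
force: [-0.6, -5.1, 1.1]
opening: 0.014
```

Run:
```python
from h import *
plan()
```

```text
t 20.75 p [ 0.549  -0.2806  0.0963] F [-0.6431 -5.0603  1.106 ] op 0.014
box tcp mm [-60.3723 -48.7027  96.2929] F box [-2.133  -4.6336  1.106 ] q [ 0.6858  0.7087 -0.462   1.7113  0.409   0.8183  0.3353]
tooly yaw rel box -0.35
```

jog_arm([
  {"x": 0.0005,"y": -0.0002,"z": 0.0003,"spin": 0,"gripper": 0.01},
  {"x": 0.001,"y": -0.0004,"z": 0.0006,"spin": 0,"gripper": 0.01},
  {"x": 0.0015,"y": -0.0006,"z": 0.0009,"spin": 0,"gripper": 0.01},
  {"x": 0.002,"y": -0.0008,"z": 0.0012,"spin": 0,"gripper": 0.01},
  {"x": 0.002,"y": -0.001,"z": 0.0012,"spin": 0,"gripper": 0.01},
  {"x": 0.002,"y": -0.0011,"z": 0.0012,"spin": 0,"gripper": 0.01},
  {"x": 0.002,"y": -0.0012,"z": 0.0012,"spin": 0,"gripper": 0.01},
  {"x": 0.002,"y": -0.0012,"z": 0.0012,"spin": 0,"gripper": 0.01},
  {"x": 0.002,"y": -0.0012,"z": 0.0012,"spin": 0,"gripper": 0.01},
  {"x": 0.002,"y": -0.0012,"z": 0.0012,"spin": 0,"gripper": 0.01},
])

```text
clock: 21.75
eef_pos: [0.5479, -0.2815, 0.094]
ee_rot: [[-0.0, 0.956, 0.295], [0.0, 0.295, -0.956], [-1.0, -0.0, -0.001]]
force: [-4.8, 2.2, -0.4]
opening: 0.0136
```

Run:
```python
from h import *
plan()
o=get_obs(); s=viewer.snapshot('wrist'); cv2.imwrite('pics/w15.png',cv2.resize(s['img'][160:350,230:440],None,fx=3.1,fy=3.1,interpolation=cv2.INTER_CUBIC))
```

```text
t 21.75 p [ 0.5479 -0.2815  0.094 ] F [-4.8492  2.1604 -0.3994] op 0.0136
box tcp mm [-61.6881 -49.2473  94.0488] F box [-3.9767  3.5169 -0.3994] q [ 0.6875  0.7115 -0.4611  1.7129  0.4103  0.8151  0.3368]
tooly yaw rel box -0.33
```

View pics/w15.png

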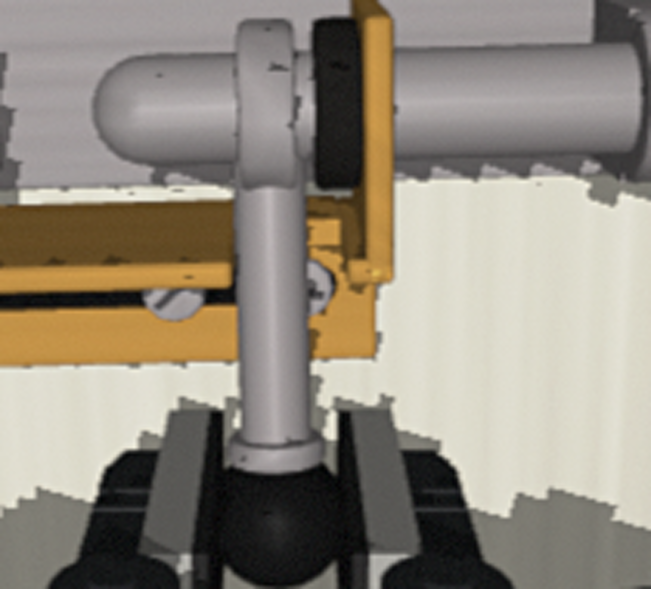

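jog_arm([
  {"x": 0,"y": -0.0002,"z": 0,"spin": 0,"gripper": 0.01},
  {"x": 0,"y": -0.0004,"z": 0,"spin": 0,"gripper": 0.01},
  {"x": 0,"y": -0.0004,"z": 0,"spin": 0,"gripper": 0.014},
  {"x": 0,"y": -0.0004,"z": 0,"spin": 0,"gripper": 0.015},
  {"x": 0,"y": -0.0004,"z": 0,"spin": 0,"gripper": 0.016},
  {"x": 0,"y": -0.0004,"z": 0,"spin": 0,"gripper": 0.018},
  {"x": 0,"y": -0.0004,"z": 0,"spin": 0,"gripper": 0.021},
  {"x": 0,"y": -0.0004,"z": 0,"spin": 0,"gripper": 0.025},
  {"x": 0,"y": -0.0004,"z": 0,"spin": 0,"gripper": 0.028},
  {"x": 0,"y": -0.0004,"z": 0,"spin": 0,"gripper": 0.03},
])

```text
clock: 22.8
eef_pos: [0.5478, -0.282, 0.0942]
ee_rot: [[0.0, 0.956, 0.295], [0.0, 0.295, -0.956], [-1.0, 0.0, 0.0]]
force: [0.0, -0.0, -0.1]
opening: 0.0301
```

Run:
```python
from h import *
plan()
o=get_obs(); s=viewer.snapshot('wrist'); cv2.imwrite('pics/w16.png',cv2.resize(s['img'][160:350,230:440],None,fx=3.1,fy=3.1,interpolation=cv2.INTER_CUBIC))
```

```text
t 22.8 p [ 0.5478 -0.282   0.0942] F [ 0.0036 -0.0106 -0.0677] op 0.0301
box tcp mm [-61.9705 -49.6378  94.1998] F box [ 0.0002 -0.0112 -0.0677] q [ 0.6881  0.7111 -0.461   1.7133  0.4105  0.8144  0.337 ]
tooly yaw rel box -0.34
```

View pics/w16.png

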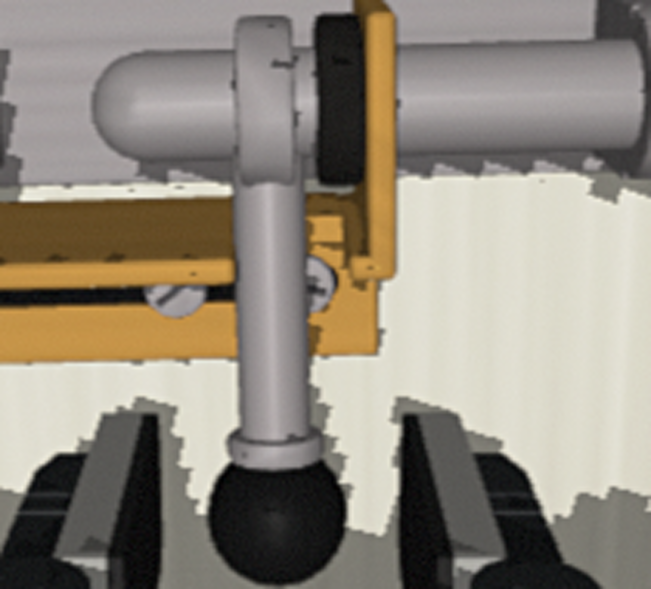

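Locked and released. Straight up and check.

jog_arm([
  {"x": -0.01,"y": 0,"z": 0,"spin": 0,"gripper": 0.03},
  {"x": -0.02,"y": 0,"z": 0,"spin": 0,"gripper": 0.03},
  {"x": -0.04,"y": 0,"z": 0,"spin": 0,"gripper": 0.03},
  {"x": -0.06,"y": 0,"z": 0,"spin": 0,"gripper": 0.03},
  {"x": -0.08,"y": 0,"z": 0,"spin": 0,"gripper": 0.03},
  {"x": -0.1,"y": 0,"z": 0,"spin": 0,"gripper": 0.03},
  {"x": -0.12,"y": 0,"z": 0,"spin": 0,"gripper": 0.03},
  {"x": -0.14,"y": 0,"z": 0,"spin": 0,"gripper": 0.03},
  {"x": -0.14,"y": 0,"z": 0,"spin": 0,"gripper": 0.03},
  {"x": -0.14,"y": 0,"z": 0,"spin": 0,"gripper": 0.03},
])

```text
clock: 23.85
eef_pos: [0.5479, -0.282, 0.2351]
ee_rot: [[0.001, 0.956, 0.295], [-0.001, 0.295, -0.956], [-1.0, 0.001, 0.001]]
force: [-0.2, 0.4, -0.1]
opening: 0.0305
```

Run:
```python
from h import *
plan()
o=get_obs(); s=viewer.snapshot('wrist'); cv2.imwrite('pics/w17.png',s['img'])
for n in ['bolt_knob','bolt_axis','lid_edge']:
    for r in spot_point(n,'wrist')[:1]: print(n,w2box(r['centre'])*1e3,r['conf'])
s=viewer.snapshot('side'); spots('side',['vial_1'])
```

```text
t 23.85 p [ 0.5479 -0.282   0.2351] F [-0.2481  0.3682 -0.1449] op 0.0305
box tcp mm [-61.92   -49.6701 235.1223] F box [-0.1261  0.4257 -0.1449] q [ 0.734   0.5464 -0.5271  1.6021  0.3023  1.074   0.4244]
tooly yaw rel box -0.34
bolt_knob [-59.3828 -46.0952 112.3   ] 0.93
bolt_axis [-89.948    0.0113 107.    ] 0.78
lid_edge [ 2.4115 48.6198 83.6   ] 0.91
side vial_1 [ 0.3644  0.1158 -0.002 ] 0.87
side vial_1 [0.3933 0.0848 0.0039] 0.84
side vial_1 [ 0.5085 -0.241   0.105 ] 0.7
```

View pics/w17.png

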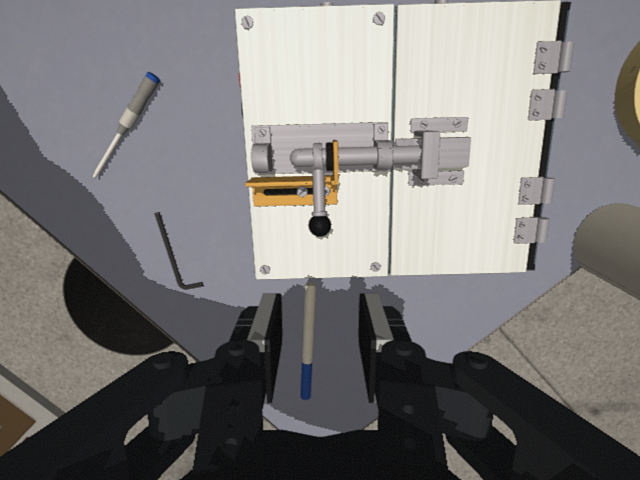

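```bash
python3 -c "
from h import *
print(manip.close_job()); state()"
```

```text
the job is handed in; nothing more can be done
None
the job is handed in; nothing more can be done
```

The test box is shut and locked, and I handed the job in at about 24 s on the clock. No verdict is reported back.

**What I did**
- I pushed the lid down with closed fingers until it was flush, with 17 N on the lid at the edge.
- I pinched the knob front to back and slid the bolt about 30 mm. It met the rubber stop when the force rose from about 9 N to about 11 N.
- While holding it there, I turned the handle down an arc into the notch. I then eased the bolt back onto the notch edge, opened the gripper and lifted clear.

**Last checks**
- **Lid:** the lid edge point read 84 mm high, so it is flush.
- **Handle and bolt:** the last picture shows the stem down in the notch and the bolt through the staple. It has stayed put since I let go. The knob stands about 5 mm above the axis, which is roughly 1.45 rad.
- **Forces:** the most I read on the tool while working the bolt was about 11 N along the bolt and 10 N vertically, with readings only at the end of each move. The robot now touches nothing and reads zero force.
- **Vials:** the arm never went near them. The side view found two within about 2 mm of where they stood. It did not list the third, giving a false hit on the bolt instead, so I could not confirm that one in the last look.

One reading disagreed: with the handle at about 1.42 rad by the arm's position, the network put the knob 6 to 8 mm higher, which would be about 1.28 rad. I turned it slightly further after that.

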